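# Slide the vial tray across the gap into the sampler

### The arm

A 6-joint arm with a two-finger parallel gripper is mounted at the origin on the work surface. World frame = base frame: x ahead of the robot, y to its left, z up, the work surface at z = 0. Lengths are in m, angles in rad, forces in N, time in s.
With the tool pointing down it reaches from about 0.3 to 0.875 m from the base axis. Payload 6.4 kg.
Tool frame: the origin (TCP) lies midway between the tips of the shut fingers; the grasp point (between the pads) lies 19 mm behind it (ctrl.pinch_z is the distance from the TCP to the grasp point, in m); z points along the fingers, y is the line along which they close (so a half turn about z gives the same grasp; the last joint's range is limited). The gripper opens to 85 mm and grips with 20 to 120 N. Pads are 22 mm wide; open, the fingers measure 114 mm over their backs; the gripper's body (76 mm by 85 mm) begins 54 mm behind the grasp point. The pads swing forward as they close: fully open they stand 13 mm farther back than shut.
Start: joints at [0.985, 0.181, 1.607, -0, 1.354, -0.206], TCP at [0.213, 0.534, 0.231] pointing down, gripper open.
Joint ranges: [-2.99, 2.99], [-0.89, 2.07], [0.3, 2.58], [-1.14, 4.28], [0, 2.63], [-3.12, 3.12]. Speed limits (rad/s): [2.57, 2.57, 3.01, 3.14, 3.14, 3.14].

### API

Orientations are given as a unit quaternion [w, x, y, z].
In Python, from bench import ctrl gives the robot as it stands.
- The arm moves only by the tool apply_moves, never from a script. Its argument "moves" is a list of rows, each an object with "jaw": the opening, from 0 (shut) to 1 (fully open); "offset": the shift along the tool's x, y, z in mm, a list of three; "rot": the turn, a rotation vector about the tool's x, y, z in degrees, a list of three. In form: [{"jaw": jaw, "offset": [dx, dy, dz], "rot": [ax, ay, az]}, ...]. A call has exactly 5 rows; each row shifts and turns the commanded pose from where the row before left it, along the tool's axes as they then stand; what a row does not reach is not made up. A row lasts 1/8 s, in which the tool goes at most 62.5 mm and 10.7 degrees, less where a joint would pass 70% of its speed; a pose out of reach is approached as far as the arm can. A call is refused whole if a number of a shift passes 62.5 or a number of a turn 10.7, either way. A call with a gripper value outside its range is refused whole. The fingers move at their own pace and stop on an object; the grip force is fixed at half the most. Time passes only in rows, so rows that do not move let the fingers close, or fill a call up. It gives the time, the measured TCP pose, the force, the opening and the grip force at its end, in the units of the state.
- ctrl.get_obs(): the state, without advancing time (a new reading comes with each control period).
- ctrl.camera(name): name is "scene" or "side" or "wrist"; returns (picture, depth): 480x640x3 uint8, red, green, blue; 480x640 float32, m along the optical axis (not along the pixel's ray), 0 where there is no reading.
- ctrl.camera_params(name): a dict with "K" (3x3 intrinsics, pixels), "cam_to_world" (4x4, takes a point from camera to world coordinates); the wrist camera has in their place "mount" (4x4, takes a point from camera to tool coordinates, whose origin is the TCP and whose axes are the flange's). Camera axes: x right, y down, z forward; pixel columns grow to the right and rows downward; lengths in m; the calibration is good to about 2 mm. A picture is of the moment at which its call begins: read the wrist's pose just before it. camera_params takes no time and is no camera call.
- ctrl.hand_in(): hands the job in; it is judged then, once.
Trained networks look in the newest picture that a camera, given by its name, has taken for a name from the list of things; names that differ only in an ending like _2 or _b are one class to them, and where a whole thing is asked for, a point or a joint stands for the part that bears it (a point fixed in the world has none). Each returns a list of dicts, best first, with "score" (0 to 1); they miss things now and then, are a little off and sometimes report something else, mostly with a low value. They report only what shows in the picture. A call takes as long as a camera call. They do not tell look-alikes from the thing itself.
- ctrl.outline_of(camera, target): "region" (480x640 bool, what is visible of it) and "position" ([column, row] in pixels, amid what is visible of it).
The state is a dict: "time_s": time; "q": joint angles; "dq": joint speeds; "joint_efforts": joint torques, N m; "eef_pos": TCP position; "eef_rot": TCP orientation; "wrist_force": force on the tool from outside, world axes, zero at the start; "torque": the same for the moment, N m; "opening": opening from 0.0 (shut) to 1.0 (fully open); "grasp_force": force on a finger pad.
Only numpy, scipy, OpenCV 4.12 (cv2) and the standard library are available. Lean on these libraries where they do the work, as an engineer would, in place of code of your own. Each camera call takes 0.05 s, during which the arm holds its last target. There are 200 camera calls.

### The job

Push the tray that is filled with vials off the loading stand, straight across the open gap and into the lane facing it on the sampler, until it is fully home against the end stop. Keep it flat all the way: slide it without lifting it and without letting it tip or sag into the gap. Leave the empty tray where it stands, and leave the vial tray at rest.

Things in the scene. Friction and masses are not known exactly. Their poses are not given: they have to be found in the camera images.
- vial_tray: Loaded tray: loose white plastic block 90 (x) x 140 (y) x 30 mm high, about 0.4 kg, mass centred, holding 24 fixed amber vials with metal caps that stand to 46 mm. Origin: centre of its underside; y along its length. Starts in either lane of the stand, length within 5 degrees of the stand's y, leading end 15 to 50 mm short of the gap, at least 80 mm of free deck behind it.
- empty_tray: The same loose white tray, 90 (x) x 140 (y) x 30 mm, without vials: only dark empty wells in its top. It stands in the other lane of the stand, about 50 mm beside the loaded tray, and must stay there. Origin: centre of its underside.
- stand: Fixed loading stand: bare flat steel deck, 290 (x) x 270 (y) mm, top 70 mm above the bench. Origin on the bench below the middle of the deck's edge at the gap; y points square across the gap to the sampler, so the deck spans y -270 to 0. Two unmarked lanes along y, at x = +70 and x = -70 mm.
- sampler: Fixed. Grey deck 290 mm wide (x), top 68 mm high; white housing beyond, 120 mm high. Origin on the bench below the middle of its edge at the gap, 45 to 60 mm from the stand's origin; axes parallel to the stand's. Lanes along y at x = +70, -70, in line with the stand's, 130 wide between rails 16 high from y = 45. End stop face (30 high) at y = 165: a tray home there has its centre at y = 95 mm.
There are look-alikes about, which are no part of the job. Leave any purple, turquoise or yellow look-alike of the vial_tray alone.

How it is judged:
On the way:
1. the vial tray bridges the gap, lying flat on both decks (y of vial_tray in the frame of stand between 0 and 0.055 m and z of vial_tray in the frame of stand between 0.062 and 0.078 m and angle between vial_tray's own z axis and vertical below 0.07 rad), for 0.1 s.
At the end, for the whole second after the job is handed in: The vial tray lies flat and still on the sampler's deck, between the rails of the lane facing the one it started in (within 25 mm of the lane's middle), its end within 12 mm of the end stop, its length within 10 degrees of the lane; the empty tray is still on the stand (y of vial_tray in the frame of sampler between 0.083 and 0.1 m and ((x of vial_tray in the frame of sampler between 0.045 and 0.095 m and x of empty_tray in the frame of stand below 0 m) or (x of vial_tray in the frame of sampler between -0.095 and -0.045 m and x of empty_tray in the frame of stand above 0 m)) and z of vial_tray in the frame of sampler between 0.062 and 0.074 m and angle between the y axis of vial_tray and the y axis of sampler, either way round below 0.175 rad and angle between vial_tray's own z axis and vertical below 0.05 rad and linear speed of vial_tray below 0.01 m/s and angular speed of vial_tray below 0.05 rad/s); the robot touches nothing.
It fails at once if the vial tray sags or falls: it tilts by more than 5 degrees or drops more than 12 mm below the stand's deck (angle between vial_tray's own z axis and vertical above 0.0873 rad or z of vial_tray in the frame of stand below 0.058 m).
It fails at once if the vial tray is lifted more than 15 mm above the stand's deck (z of vial_tray in the frame of stand above 0.085 m).
It fails at once if the empty tray is moved by more than 20 mm (distance of empty_tray from where it was at the start of the episode above 0.02 m).
It also fails if it takes over 38 s, if anything falls off the work surface, if the arm or the gripper's body presses on something with over 40 N, if the wrist force passes 120 N, or if a joint passes its speed limit or range.

## Working session

There is one attempt and no reset: what is moved stays moved. The work goes in short steps, Python scripts to look and compute and a tool call to move; the robot and the scene stay as the last step left them, time stands still between calls to the robot, and variables do not carry over. Pictures are saved under pics/ and viewed, at most 10 in all, crops included, and the job is handed in when it is done.

Besides the shell and the picture viewer there is one more tool, called after "Request:" in YAML: its name, and indented under it one key for each argument. apply_moves: Moves the arm, as the interface text tells. Its arguments: {"type":"object","properties":{"moves":{"type":"array"}},"required":["moves"]}

```bash
mkdir -p pics
python3 - <<'E'
from bench import ctrl
import cv2,numpy as np
for c in ["scene","side"]:
    im,d=ctrl.camera(c); cv2.imwrite(f"pics/{c}0.png",im[:,:,::-1]); np.savez(f"{c}0.npz",im=im,d=d)
    for t in ["vial_tray","empty_tray","stand","sampler"]:
        for r in ctrl.outline_of(c,t): print(c,t,round(r["score"],2),np.round(r["position"]),r["region"].sum())
o=ctrl.get_obs();print(o["time_s"],o["eef_pos"],o["eef_rot"],o["opening"])
E
```

```text
scene vial_tray 0.93 [384. 294.] 2442
scene vial_tray 0.9 [204. 315.] 2622
scene vial_tray 0.79 [443. 192.] 1921
scene vial_tray 0.59 [321. 216.] 2184
scene vial_tray 0.55 [262. 384.] 3055
scene empty_tray 0.73 [271. 196.] 2144
scene stand 0.71 [289. 238.] 7622
scene sampler 0.59 [357. 132.] 13189
side vial_tray 0.91 [281. 174.] 1385
side vial_tray 0.9 [464. 323.] 2546
side vial_tray 0.75 [387. 367.] 3314
side vial_tray 0.64 [380. 226.] 1641
side vial_tray 0.6 [303. 234.] 2224
side empty_tray 0.56 [260. 270.] 2557
side stand 0.64 [295. 288.] 8052
side sampler 0.89 [188. 213.] 14406
0.5 [0.2131557  0.5339901  0.23124087] [-1.66754916e-05  1.88777304e-01  9.82019921e-01 -5.99444157e-05] 0.9999403716526655
```

View pics/scene0.png

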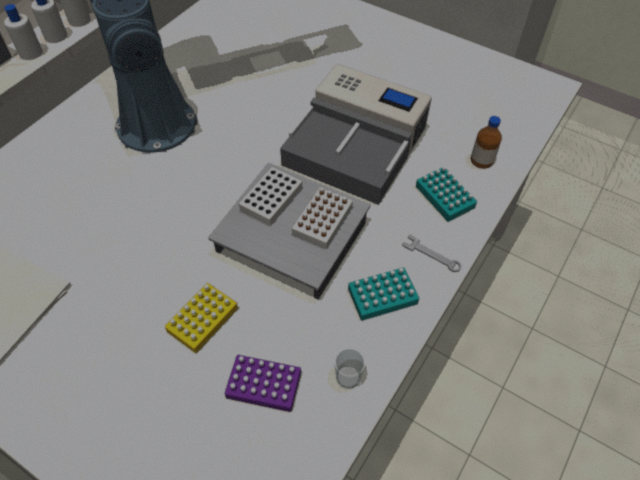

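View pics/side0.png

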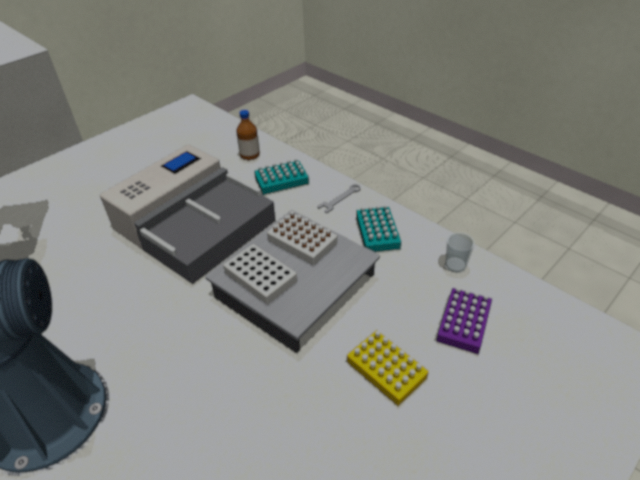

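Scene view: the vial tray is the white tray with amber vials at (321,216). What could be taken for it: the empty white tray (271,196), turquoise (384,294) and (443,192), yellow (204,315), purple (262,384). The side view agrees, with the loaded tray at (303,234) and the empty one at (260,270).

```bash
cat > h.py <<'E'
from bench import ctrl
import cv2,numpy as np
def cloud(c,d,T=None):
    p=ctrl.camera_params(c);K=p["K"];T=p["cam_to_world"] if T is None else T
    v,u=np.mgrid[:480,:640]
    P=np.stack([(u-K[0,2])/K[0,0]*d,(v-K[1,2])/K[1,1]*d,d,np.ones_like(d)],-1)
    W=(P@np.array(T).T)[...,:3]; W[d<=0]=np.nan; return W
def rect(P):
    r=cv2.minAreaRect((P*1000).astype(np.float32)); b=cv2.boxPoints(r); return r,b
E
python3 - <<'E'
from h import *
for c in ["scene","side"]:
    z=np.load(f"{c}0.npz");W=cloud(c,z["d"])
    ctrl.camera(c)
    for t in ["stand","vial_tray","empty_tray","sampler"]:
        for r in ctrl.outline_of(c,t):
            if t=="vial_tray" and np.linalg.norm(r["position"]-np.array([321,216] if c=="scene" else [303,234]))>15: continue
            P=W[r["region"]];P=P[~np.isnan(P[:,0])]
            lo,hi=dict(stand=(.062,.08),sampler=(.060,.076)).get(t,(.09,.13))
            P=P[(P[:,2]>lo)&(P[:,2]<hi)]
            rc,b=rect(P[:,:2]);print(c,t,round(r["score"],2),len(P),"zmed",np.median(P[:,2]).round(4),"rect",np.round(rc[0]),np.round(rc[1]),round(rc[2],1),b.round().tolist())
im=np.load("scene0.npz")["im"][130:280,200:400];cv2.imwrite("pics/crop.png",cv2.resize(im[:,:,::-1],(800,600)))
E
```

```text
scene stand 0.82 6822 zmed 0.0701 rect [ 550. -116.] [293. 276.] 5.2 [[392.0, 7.0], [417.0, -267.0], [709.0, -240.0], [684.0, 34.0]]
scene vial_tray 0.77 1938 zmed 0.102 rect [615. -80.] [ 93. 144.] 6.7 [[560.0, -14.0], [577.0, -157.0], [670.0, -146.0], [653.0, -3.0]]
scene empty_tray 0.6 1787 zmed 0.1 rect [476. -91.] [ 93. 146.] 1.4 [[428.0, -20.0], [431.0, -165.0], [524.0, -163.0], [521.0, -17.0]]
scene sampler 0.86 5213 zmed 0.0684 rect [522. 230.] [293. 318.] 4.3 [[364.0, 377.0], [388.0, 60.0], [679.0, 82.0], [656.0, 399.0]]
side stand 0.82 6777 zmed 0.072 rect [ 549. -118.] [293. 272.] 4.8 [[392.0, 6.0], [414.0, -266.0], [706.0, -241.0], [684.0, 30.0]]
side vial_tray 0.69 1798 zmed 0.1036 rect [613. -80.] [ 93. 144.] 5.0 [[560.0, -12.0], [573.0, -155.0], [665.0, -147.0], [652.0, -4.0]]
side empty_tray 0.75 2160 zmed 0.102 rect [473. -92.] [ 91. 144.] 1.3 [[426.0, -21.0], [429.0, -165.0], [521.0, -163.0], [517.0, -19.0]]
side sampler 0.89 5258 zmed 0.0701 rect [522. 201.] [293. 374.] 5.1 [[359.0, 374.0], [392.0, 1.0], [684.0, 27.0], [651.0, 400.0]]
side sampler 0.19 38 zmed 0.0747 rect [ 459. -123.] [ 91. 138.] 54.7 [[377.0, -120.0], [489.0, -200.0], [542.0, -126.0], [429.0, -46.0]]
```

View pics/crop.png

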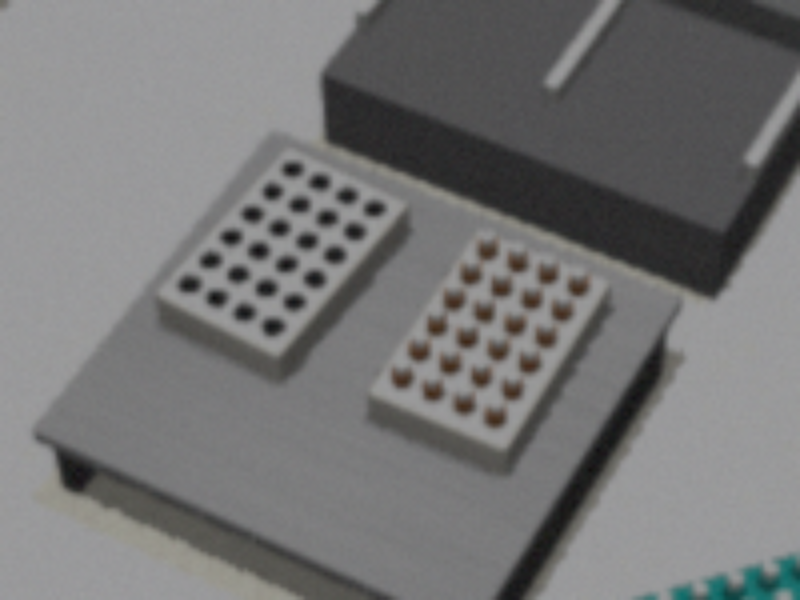

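The crop confirms it: a white tray with amber vials in the right-hand (+x) lane, and the empty tray in the left.

Estimates:
- **Stand:** yaw is about 5°, origin about (538, 18) mm.
- **Tray:** at about (67, -104) mm in the stand frame.
- **Gap:** about 52 mm.
- **Push distance:** about 251 mm.

I'll turn the tool first so that its x lies along the push direction.

Request:
apply_moves:
  moves:
    - {"jaw":0.6,"offset":[0,0,0],"rot":[0,0,10.5]}
    - {"jaw":0.6,"offset":[0,0,0],"rot":[0,0,10.5]}
    - {"jaw":0.6,"offset":[0,0,0],"rot":[0,0,10.5]}
    - {"jaw":0.6,"offset":[0,0,0],"rot":[0,0,10.5]}
    - {"jaw":0.6,"offset":[0,0,0],"rot":[0,0,10.5]}

```text
time_s: 1.62
eef_pos: [0.2131, 0.534, 0.2313]
eef_rot: [-0.0, 0.606, 0.795, -0.0]
wrist_force: [0.4, -0.2, 0.1]
opening: 0.602
grasp_force: 0.0
```

Request:
apply_moves:
  moves:
    - {"jaw":0.6,"offset":[0,0,0],"rot":[0,0,10.5]}
    - {"jaw":0.6,"offset":[0,0,0],"rot":[0,0,0]}
    - {"jaw":0.6,"offset":[-50,30,0],"rot":[0,0,0]}
    - {"jaw":0.6,"offset":[-50,30,0],"rot":[0,0,0]}
    - {"jaw":0.6,"offset":[-50,30,0],"rot":[0,0,0]}

```text
time_s: 2.25
eef_pos: [0.3172, 0.3916, 0.2314]
eef_rot: [0.0, 0.672, 0.741, 0.0]
wrist_force: [1.4, -0.4, 0.5]
opening: 0.596
grasp_force: 0.0
```

```bash
cat >> h.py <<'E'
from scipy.spatial.transform import Rotation as R
YAW=np.radians(5.0);O=np.array([.538,.018]);ex=np.array([np.cos(YAW),np.sin(YAW)]);ey=np.array([-ex[1],ex[0]])
def tcp():
    o=ctrl.get_obs();q=o["eef_rot"];return o,np.array(o["eef_pos"]),R.from_quat([q[1],q[2],q[3],q[0]]).as_matrix()
def go(xs,ys,z):
    o,p,M=tcp();w=np.r_[O+ex*xs+ey*ys,z]
    print("t",round(o["time_s"],2),"tcp stand",((p[:2]-O)@ex*1e3).round(1),((p[:2]-O)@ey*1e3).round(1),"z",round(p[2]*1e3,1),"open",round(o["opening"],2),"F",np.round(o["wrist_force"],1))
    print("y-axis yaw",np.degrees(np.arctan2(M[1,1],M[0,1])).round(2),"need mm",(M.T@(w-p)*1e3).round(1))
E
python3 -c "
from h import *
go(.067,-.21,.22)"
```

```text
t 2.25 tcp stand -187.4 391.4 z 231.4 open 0.6 F [ 1.4 -0.4  0.5]
y-axis yaw 5.55 need mm [-603.9  248.6   11.4]
```

Request:
apply_moves:
  moves:
    - {"jaw":0.6,"offset":[-50,21,0],"rot":[0,0,0.5]}
    - {"jaw":0.6,"offset":[-50,21,0],"rot":[0,0,0]}
    - {"jaw":0.6,"offset":[-50,21,0],"rot":[0,0,0]}
    - {"jaw":0.6,"offset":[-50,21,0],"rot":[0,0,0]}
    - {"jaw":0.6,"offset":[-50,21,0],"rot":[0,0,0]}

```text
time_s: 2.88
eef_pos: [0.4429, 0.151, 0.2317]
eef_rot: [0.0, 0.676, 0.737, 0.0]
wrist_force: [1.6, -0.7, -0.9]
opening: 0.603
grasp_force: 0.0
```

Request:
apply_moves:
  moves:
    - {"jaw":0.6,"offset":[-50,21,0],"rot":[0,0,0]}
    - {"jaw":0.6,"offset":[-50,21,0],"rot":[0,0,0]}
    - {"jaw":0.6,"offset":[-50,21,0],"rot":[0,0,0]}
    - {"jaw":0.6,"offset":[-50,21,0],"rot":[0,0,0]}
    - {"jaw":0.6,"offset":[-50,21,0],"rot":[0,0,0]}

```text
time_s: 3.5
eef_pos: [0.5682, -0.0896, 0.2314]
eef_rot: [0.0, 0.676, 0.737, 0.0]
wrist_force: [0.3, 1.0, -0.1]
opening: 0.596
grasp_force: 0.0
```

Request:
apply_moves:
  moves:
    - {"jaw":0.6,"offset":[-50,20,0],"rot":[0,0,0]}
    - {"jaw":0.6,"offset":[-54,20,0],"rot":[0,0,0]}
    - {"jaw":0.6,"offset":[0,0,0],"rot":[0,0,0]}
    - {"jaw":0.6,"offset":[0,0,0],"rot":[0,0,0]}
    - {"jaw":0.6,"offset":[0,0,0],"rot":[0,0,0]}

```text
time_s: 4.12
eef_pos: [0.6157, -0.1868, 0.2314]
eef_rot: [-0.0, 0.676, 0.737, 0.0]
wrist_force: [0.4, -0.0, -0.2]
opening: 0.598
grasp_force: 0.0
```

Run:
```python
from h import *
go(.067,-.21,.078)
o,p,M=tcp()
im,d=ctrl.camera("wrist");cv2.imwrite("pics/w1.png",im[:,:,::-1])
T=np.eye(4);T[:3,:3]=M;T[:3,3]=p
W=cloud("wrist",d,T@np.array(ctrl.camera_params("wrist")["mount"]))
S=np.stack([(W[...,:2]-O)@ex,(W[...,:2]-O)@ey,W[...,2]],-1)*1e3
for r in ctrl.outline_of("wrist","vial_tray"):
    P=S[r["region"]];P=P[(P[:,2]>90)&(P[:,2]<104)]
    if len(P)>50:
        rc,b=rect(P[:,:2]/1e3);print(round(r["score"],2),r["position"],np.round(rc[0]),np.round(rc[1]),round(rc[2],1),b.round().tolist())
```

```text
t 4.12 tcp stand 59.5 -210.8 z 231.4 open 0.6 F [ 0.4 -0.  -0.2]
y-axis yaw 4.89 need mm [  0.8   7.5 153.4]
0.71 [333.8, 82.9] [  67. -117.] [ 90. 110.] 0.9 [[21.0, -62.0], [22.0, -173.0], [112.0, -171.0], [111.0, -61.0]]
```

View pics/w1.png

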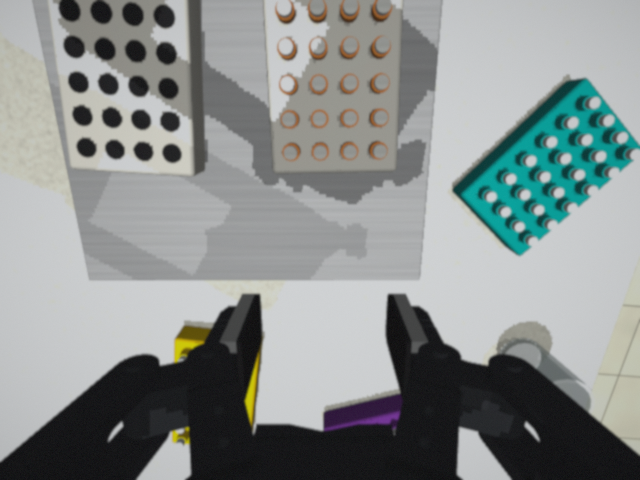

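The wrist view shows the loaded tray (333,83) with its rear end at row 170, stand y -172 mm, x 67, yaw about 0.9°. The empty tray is to its left. The deck behind is free, so I'll descend there.

Request:
apply_moves:
  moves:
    - {"jaw":0.6,"offset":[0,7.5,40],"rot":[0,0,0]}
    - {"jaw":0.6,"offset":[0,0,40],"rot":[0,0,0]}
    - {"jaw":0.6,"offset":[0,0,40],"rot":[0,0,0]}
    - {"jaw":0.6,"offset":[0,0,25],"rot":[0,0,0]}
    - {"jaw":0.6,"offset":[0,0,10],"rot":[0,0,0]}

```text
time_s: 4.85
eef_pos: [0.6224, -0.1862, 0.0747]
eef_rot: [-0.001, 0.677, 0.736, -0.0]
wrist_force: [0.1, 1.5, 0.8]
opening: 0.6
grasp_force: 0.0
```

Request:
apply_moves:
  moves:
    - {"jaw":0.6,"offset":[4,0,0],"rot":[0,0,0]}
    - {"jaw":0.6,"offset":[4,0,0],"rot":[0,0,0]}
    - {"jaw":0.6,"offset":[4,0,0],"rot":[0,0,0]}
    - {"jaw":0.6,"offset":[4,0,0],"rot":[0,0,0]}
    - {"jaw":0.6,"offset":[4,0,0],"rot":[0,0,0]}

```text
time_s: 5.48
eef_pos: [0.6219, -0.1674, 0.0767]
eef_rot: [0.0, 0.677, 0.736, 0.0]
wrist_force: [-0.1, 0.1, 0.1]
opening: 0.601
grasp_force: 0.0
```

Request:
apply_moves:
  moves:
    - {"jaw":0.6,"offset":[4,0,0],"rot":[0,0,0]}
    - {"jaw":0.6,"offset":[4,0,0],"rot":[0,0,0]}
    - {"jaw":0.6,"offset":[4,0,0],"rot":[0,0,0]}
    - {"jaw":0.6,"offset":[4,0,0],"rot":[0,0,0]}
    - {"jaw":0.6,"offset":[4,0,0],"rot":[0,0,0]}

```text
time_s: 6.1
eef_pos: [0.6201, -0.1476, 0.0762]
eef_rot: [0.0, 0.677, 0.736, -0.0]
wrist_force: [-1.2, -1.2, -1.0]
opening: 0.596
grasp_force: 0.9
```

```bash
cat > look.py <<'E'
from h import *
import sys
go(.067,.066,.076)
im,d=ctrl.camera("scene");cv2.imwrite(f"pics/{sys.argv[1]}.png",cv2.resize(im[60:285,180:480,::-1],(800,600)))
W=cloud("scene",d);S=np.stack([(W[...,:2]-O)@ex,(W[...,:2]-O)@ey,W[...,2]],-1)*1e3
for t in ["vial_tray","empty_tray"]:
  for r in ctrl.outline_of("scene",t):
    P=S[r["region"]];P=P[(P[:,2]>88)&(P[:,2]<106)]
    if len(P)>300:
        rc,b=rect(P[:,:2]/1e3);print(t,round(r["score"],2),np.round(r["position"]),np.round(rc[0]),np.round(rc[1]),round(rc[2],1),b.round().tolist())
E
python3 look.py s1
```

```text
t 6.1 tcp stand 67.4 -172.1 z 76.2 open 0.6 F [-1.2 -1.2 -1. ]
y-axis yaw 4.73 need mm [ 2.381e+02 -1.500e+00  2.000e-01]
empty_tray 0.6 [272. 196.] [ -71. -106.] [144.  94.] 87.1 [[-122.0, -175.0], [-28.0, -180.0], [-21.0, -36.0], [-114.0, -32.0]]
```

Contact has started. Pushing on at 80 mm/s.

Request:
apply_moves:
  moves:
    - {"jaw":0.6,"offset":[8,0,0],"rot":[0,0,0]}
    - {"jaw":0.6,"offset":[8,0,0],"rot":[0,0,0]}
    - {"jaw":0.6,"offset":[8,0,0],"rot":[0,0,0]}
    - {"jaw":0.6,"offset":[8,0,0],"rot":[0,0,0]}
    - {"jaw":0.6,"offset":[8,0,0],"rot":[0,0,0]}

```text
time_s: 6.88
eef_pos: [0.6168, -0.1072, 0.0764]
eef_rot: [0.0, 0.677, 0.736, -0.0]
wrist_force: [-0.2, -2.3, 0.9]
opening: 0.601
grasp_force: 1.1
```

Request:
apply_moves:
  moves:
    - {"jaw":0.6,"offset":[8,0,0],"rot":[0,0,0]}
    - {"jaw":0.6,"offset":[8,0,0],"rot":[0,0,0]}
    - {"jaw":0.6,"offset":[8,0,0],"rot":[0,0,0]}
    - {"jaw":0.6,"offset":[8,0,0],"rot":[0,0,0]}
    - {"jaw":0.6,"offset":[8,0,0],"rot":[0,0,0]}

```text
time_s: 7.5
eef_pos: [0.6135, -0.0675, 0.0764]
eef_rot: [0.0, 0.677, 0.736, 0.0]
wrist_force: [-1.0, -2.8, 1.2]
opening: 0.599
grasp_force: 1.3
```

```bash
python3 look.py s2
```

```text
t 7.5 tcp stand 67.8 -91.8 z 76.4 open 0.6 F [-1.  -2.8  1.2]
y-axis yaw 4.74 need mm [157.8  -1.5   0.4]
vial_tray 0.94 [352. 184.] [ 78. -12.] [147.  75.] 88.7 [[39.0, -85.0], [114.0, -87.0], [118.0, 60.0], [43.0, 62.0]]
empty_tray 0.61 [269. 197.] [ -72. -103.] [145.  94.] 86.0 [[-125.0, -172.0], [-31.0, -179.0], [-20.0, -34.0], [-114.0, -27.0]]
```

View pics/s2.png

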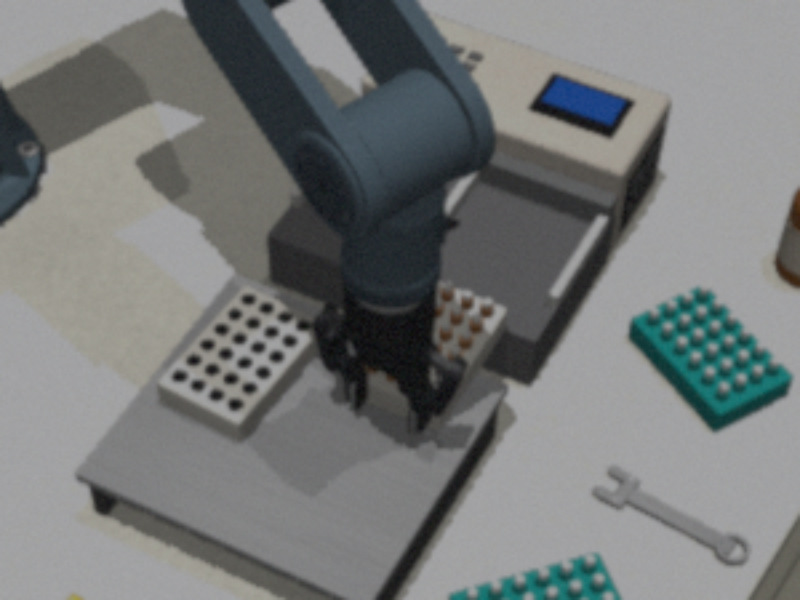

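The tray is straight, with its nose reaching the sampler deck (crop ~500,310). The empty tray is untouched. Continuing across the gap.

Request:
apply_moves:
  moves:
    - {"jaw":0.6,"offset":[8,0,0],"rot":[0,0,0]}
    - {"jaw":0.6,"offset":[8,0,0],"rot":[0,0,0]}
    - {"jaw":0.6,"offset":[8,0,0],"rot":[0,0,0]}
    - {"jaw":0.6,"offset":[8,0,0],"rot":[0,0,0]}
    - {"jaw":0.6,"offset":[8,0,0],"rot":[0,0,0]}

```text
time_s: 8.28
eef_pos: [0.6104, -0.0276, 0.0765]
eef_rot: [0.0, 0.677, 0.736, 0.0]
wrist_force: [0.9, -3.1, 2.0]
opening: 0.601
grasp_force: 1.6
```

Request:
apply_moves:
  moves:
    - {"jaw":0.6,"offset":[8,0,0],"rot":[0,0,0]}
    - {"jaw":0.6,"offset":[8,0,0],"rot":[0,0,0]}
    - {"jaw":0.6,"offset":[8,0,0],"rot":[0,0,0]}
    - {"jaw":0.6,"offset":[8,0,0],"rot":[0,0,0]}
    - {"jaw":0.6,"offset":[8,0,0],"rot":[0,0,0]}

```text
time_s: 8.9
eef_pos: [0.6064, 0.0125, 0.0759]
eef_rot: [-0.0, 0.677, 0.736, -0.0]
wrist_force: [0.1, -1.4, -0.2]
opening: 0.602
grasp_force: 0.8
```

```bash
python3 look.py s3
```

```text
t 8.9 tcp stand 67.7 -11.4 z 75.9 open 0.6 F [ 0.1 -1.4 -0.2]
y-axis yaw 4.74 need mm [77.4 -1.  -0.1]
vial_tray 0.79 [365. 166.] [77. 68.] [146.  77.] 89.8 [[38.0, -5.0], [116.0, -5.0], [116.0, 141.0], [39.0, 141.0]]
empty_tray 0.85 [271. 196.] [ -72. -105.] [142.  93.] 87.5 [[-121.0, -174.0], [-28.0, -178.0], [-22.0, -36.0], [-115.0, -32.0]]
```

View pics/s3.png

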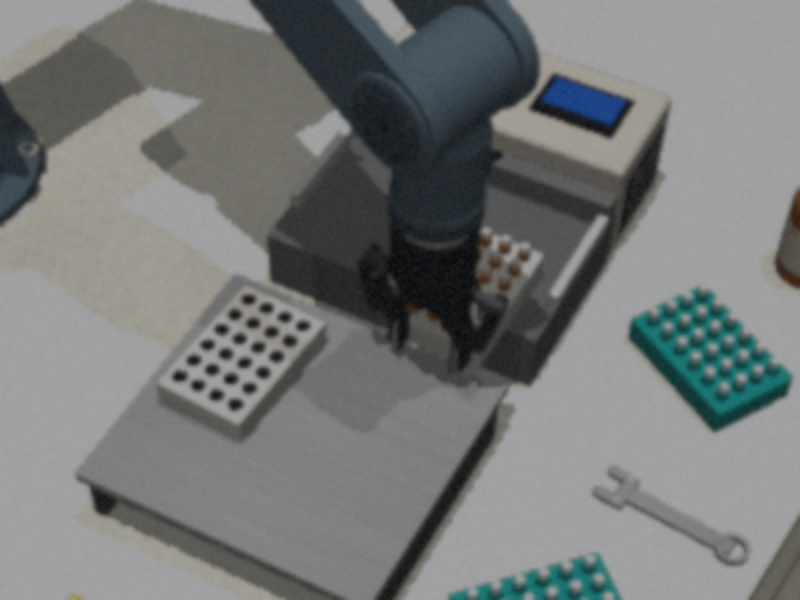

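The tray is across, flat, and inside the rail, with its nose about 78 mm short of the stop. I'll push 60 mm, then slow down.

Request:
apply_moves:
  moves:
    - {"jaw":0.6,"offset":[7,0,0],"rot":[0,0,0]}
    - {"jaw":0.6,"offset":[7,0,0],"rot":[0,0,0]}
    - {"jaw":0.6,"offset":[7,0,0],"rot":[0,0,0]}
    - {"jaw":0.6,"offset":[7,0,0],"rot":[0,0,0]}
    - {"jaw":0.6,"offset":[7,0,0],"rot":[0,0,0]}

```text
time_s: 9.68
eef_pos: [0.6039, 0.0472, 0.0762]
eef_rot: [-0.0, 0.677, 0.736, -0.0]
wrist_force: [0.4, -1.0, -0.9]
opening: 0.602
grasp_force: 0.8
```

Request:
apply_moves:
  moves:
    - {"jaw":0.6,"offset":[5,0,0],"rot":[0,0,0]}
    - {"jaw":0.6,"offset":[5,0,0],"rot":[0,0,0]}
    - {"jaw":0.6,"offset":[5,0,0],"rot":[0,0,0]}
    - {"jaw":0.6,"offset":[5,0,0],"rot":[0,0,0]}
    - {"jaw":0.6,"offset":[5,0,0],"rot":[0,0,0]}

```text
time_s: 10.3
eef_pos: [0.6019, 0.0719, 0.0763]
eef_rot: [-0.0, 0.677, 0.736, -0.0]
wrist_force: [0.6, -1.4, -0.7]
opening: 0.599
grasp_force: 0.8
```

Request:
apply_moves:
  moves:
    - {"jaw":0.6,"offset":[2,0,0],"rot":[0,0,0]}
    - {"jaw":0.6,"offset":[2,0,0],"rot":[0,0,0]}
    - {"jaw":0.6,"offset":[2,0,0],"rot":[0,0,0]}
    - {"jaw":0.6,"offset":[1,0,0],"rot":[0,0,0]}
    - {"jaw":0.6,"offset":[1,0,0],"rot":[0,0,0]}

```text
time_s: 10.92
eef_pos: [0.6013, 0.0795, 0.0763]
eef_rot: [0.0, 0.677, 0.736, 0.0]
wrist_force: [-0.5, -2.1, -1.1]
opening: 0.6
grasp_force: 0.8
```

```bash
python3 look.py s4
```

```text
t 10.93 tcp stand 68.4 55.8 z 76.3 open 0.6 F [-0.5 -2.1 -1.1]
y-axis yaw 4.73 need mm [10.2 -1.5  0.3]
vial_tray 0.64 [379. 150.] [ 79. 134.] [146.  75.] 88.8 [[39.0, 62.0], [115.0, 60.0], [118.0, 206.0], [42.0, 208.0]]
vial_tray 0.2 [340. 132.] [  2. 210.] [334. 292.] 88.4 [[-149.0, 47.0], [143.0, 39.0], [152.0, 373.0], [-140.0, 381.0]]
empty_tray 0.75 [270. 196.] [ -72. -104.] [145.  94.] 86.9 [[-123.0, -173.0], [-28.0, -178.0], [-21.0, -34.0], [-115.0, -29.0]]
empty_tray 0.36 [337. 133.] [ 29. 181.] [363. 264.] 23.0 [[-189.0, 232.0], [-86.0, -11.0], [248.0, 131.0], [145.0, 373.0]]
```

About 11 mm left by estimate. I'll feel for the stop.

Request:
apply_moves:
  moves:
    - {"jaw":0.6,"offset":[2,0,0],"rot":[0,0,0]}
    - {"jaw":0.6,"offset":[2,0,0],"rot":[0,0,0]}
    - {"jaw":0.6,"offset":[1,0,0],"rot":[0,0,0]}
    - {"jaw":0.6,"offset":[1,0,0],"rot":[0,0,0]}
    - {"jaw":0.6,"offset":[1,0,0],"rot":[0,0,0]}

```text
time_s: 11.7
eef_pos: [0.6007, 0.0865, 0.0763]
eef_rot: [0.0, 0.677, 0.736, -0.0]
wrist_force: [-0.1, -1.8, 0.1]
opening: 0.6
grasp_force: 1.0
```

Request:
apply_moves:
  moves:
    - {"jaw":0.6,"offset":[1,0,0],"rot":[0,0,0]}
    - {"jaw":0.6,"offset":[0.5,0,0],"rot":[0,0,0]}
    - {"jaw":0.6,"offset":[0.5,0,0],"rot":[0,0,0]}
    - {"jaw":0.6,"offset":[0.5,0,0],"rot":[0,0,0]}
    - {"jaw":0.6,"offset":[0.5,0,0],"rot":[0,0,0]}

```text
time_s: 12.32
eef_pos: [0.6005, 0.0895, 0.0764]
eef_rot: [0.0, 0.677, 0.736, 0.0]
wrist_force: [-0.4, -2.5, -0.7]
opening: 0.603
grasp_force: 1.1
```

Request:
apply_moves:
  moves:
    - {"jaw":0.6,"offset":[0.5,0,0],"rot":[0,0,0]}
    - {"jaw":0.6,"offset":[0.5,0,0],"rot":[0,0,0]}
    - {"jaw":0.6,"offset":[0.5,0,0],"rot":[0,0,0]}
    - {"jaw":0.6,"offset":[0.5,0,0],"rot":[0,0,0]}
    - {"jaw":0.6,"offset":[0.5,0,0],"rot":[0,0,0]}

```text
time_s: 12.95
eef_pos: [0.6003, 0.092, 0.0763]
eef_rot: [0.0, 0.677, 0.736, 0.0]
wrist_force: [0.8, -2.0, 0.9]
opening: 0.6
grasp_force: 1.2
```

Request:
apply_moves:
  moves:
    - {"jaw":0.6,"offset":[0.5,0,0],"rot":[0,0,0]}
    - {"jaw":0.6,"offset":[0.5,0,0],"rot":[0,0,0]}
    - {"jaw":0.6,"offset":[0.5,0,0],"rot":[0,0,0]}
    - {"jaw":0.6,"offset":[0.5,0,0],"rot":[0,0,0]}
    - {"jaw":0.6,"offset":[0.5,0,0],"rot":[0,0,0]}

```text
time_s: 13.58
eef_pos: [0.6001, 0.0945, 0.0763]
eef_rot: [0.0, 0.677, 0.736, 0.0]
wrist_force: [-0.7, -1.8, 1.0]
opening: 0.604
grasp_force: 1.3
```

Request:
apply_moves:
  moves:
    - {"jaw":0.6,"offset":[0.5,0,0],"rot":[0,0,0]}
    - {"jaw":0.6,"offset":[0.5,0,0],"rot":[0,0,0]}
    - {"jaw":0.6,"offset":[0.5,0,0],"rot":[0,0,0]}
    - {"jaw":0.6,"offset":[0.5,0,0],"rot":[0,0,0]}
    - {"jaw":0.6,"offset":[0.5,0,0],"rot":[0,0,0]}

```text
time_s: 14.2
eef_pos: [0.5999, 0.097, 0.0763]
eef_rot: [0.0, 0.677, 0.736, -0.0]
wrist_force: [0.3, -2.7, 1.1]
opening: 0.602
grasp_force: 1.4
```

```bash
python3 look.py s5
```

```text
t 14.2 tcp stand 68.5 73.3 z 76.3 open 0.6 F [ 0.3 -2.7  1.1]
y-axis yaw 4.74 need mm [-7.3 -1.5  0.3]
vial_tray 0.8 [377. 144.] [ 79. 153.] [148.  77.] 88.0 [[38.0, 81.0], [115.0, 78.0], [120.0, 226.0], [43.0, 228.0]]
empty_tray 0.94 [270. 196.] [ -72. -105.] [144.  94.] 85.7 [[-124.0, -173.0], [-31.0, -180.0], [-20.0, -36.0], [-114.0, -29.0]]
```

View pics/s5.png

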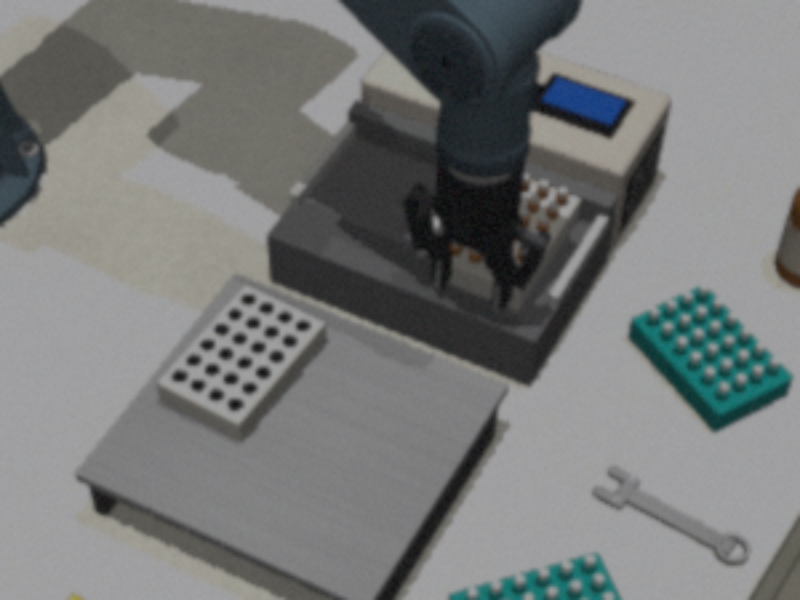

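The tray is close to the stop (crop ~580,195). There is no force rise yet, so I'll continue in small steps.

Request:
apply_moves:
  moves:
    - {"jaw":0.6,"offset":[0.5,0,0],"rot":[0,0,0]}
    - {"jaw":0.6,"offset":[0.5,0,0],"rot":[0,0,0]}
    - {"jaw":0.6,"offset":[0.5,0,0],"rot":[0,0,0]}
    - {"jaw":0.6,"offset":[0.5,0,0],"rot":[0,0,0]}
    - {"jaw":0.6,"offset":[0.5,0,0],"rot":[0,0,0]}

```text
time_s: 14.98
eef_pos: [0.6001, 0.0973, 0.0764]
eef_rot: [0.001, 0.677, 0.736, -0.001]
wrist_force: [1.1, -12.5, 0.4]
opening: 0.596
grasp_force: 6.1
```

Request:
apply_moves:
  moves:
    - {"jaw":0.6,"offset":[0.5,0,0],"rot":[0,0,0]}
    - {"jaw":0.6,"offset":[0.5,0,0],"rot":[0,0,0]}
    - {"jaw":0.6,"offset":[0.5,0,0],"rot":[0,0,0]}
    - {"jaw":0.6,"offset":[0.5,0,0],"rot":[0,0,0]}
    - {"jaw":0.6,"offset":[0.5,0,0],"rot":[0,0,0]}

```text
time_s: 15.6
eef_pos: [0.6004, 0.0974, 0.0764]
eef_rot: [0.003, 0.677, 0.736, -0.002]
wrist_force: [2.2, -21.3, -0.1]
opening: 0.595
grasp_force: 10.5
```

The force rises to 21 N and the TCP has stalled, so the tray is home. Backing off straight, then up.

Request:
apply_moves:
  moves:
    - {"jaw":0.6,"offset":[-2,0,0],"rot":[0,0,0]}
    - {"jaw":0.6,"offset":[-4,0,0],"rot":[0,0,0]}
    - {"jaw":0.6,"offset":[-10,0,0],"rot":[0,0,0]}
    - {"jaw":0.6,"offset":[-20,0,0],"rot":[0,0,0]}
    - {"jaw":0.6,"offset":[-20,0,0],"rot":[0,0,0]}

```text
time_s: 16.23
eef_pos: [0.6041, 0.0449, 0.0762]
eef_rot: [-0.0, 0.677, 0.736, -0.0]
wrist_force: [-0.3, -0.0, 1.0]
opening: 0.597
grasp_force: 0.0
```

Request:
apply_moves:
  moves:
    - {"jaw":0.6,"offset":[-20,0,0],"rot":[0,0,0]}
    - {"jaw":0.6,"offset":[-40,0,-40],"rot":[0,0,0]}
    - {"jaw":0.6,"offset":[-40,0,-40],"rot":[0,0,0]}
    - {"jaw":0.6,"offset":[-40,0,-40],"rot":[0,0,0]}
    - {"jaw":0.6,"offset":[0,0,0],"rot":[0,0,0]}

```text
time_s: 16.85
eef_pos: [0.618, -0.0983, 0.2009]
eef_rot: [0.004, 0.679, 0.734, 0.001]
wrist_force: [-0.3, -0.3, 0.0]
opening: 0.601
grasp_force: 0.0
```

```bash
python3 look.py s6
```

```text
t 16.85 tcp stand 69.6 -122.8 z 200.9 open 0.6 F [-0.3 -0.3  0. ]
y-axis yaw 4.49 need mm [189.3  -5.2 124.1]
vial_tray 0.78 [370. 146.] [ 71. 153.] [147.  92.] 89.9 [[25.0, 80.0], [117.0, 80.0], [117.0, 227.0], [25.0, 227.0]]
empty_tray 0.97 [271. 196.] [ -71. -104.] [144.  91.] 87.6 [[-120.0, -174.0], [-29.0, -178.0], [-23.0, -34.0], [-114.0, -31.0]]
```

View pics/s6.png

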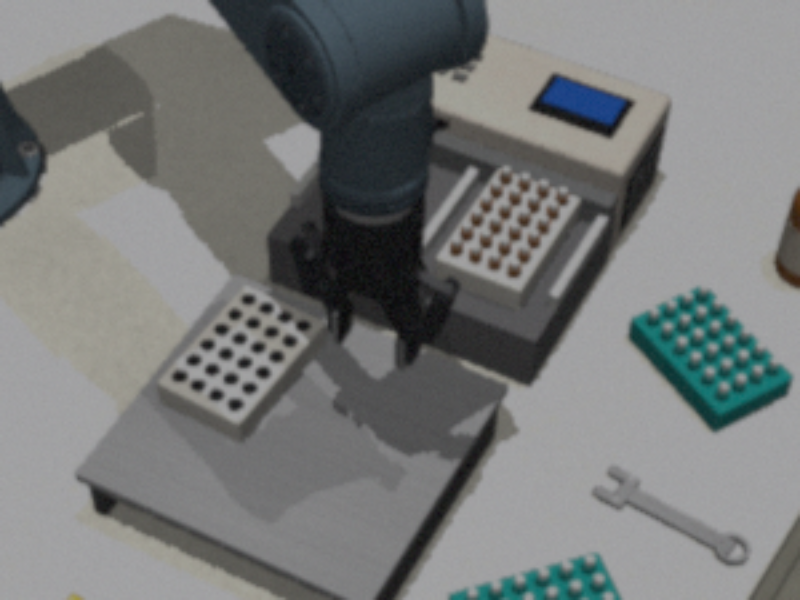

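The vial tray (crop ~510,235) sits between the rails against the end stop, x about 71 mm and square to the lane. The empty tray is unmoved and the arm is clear.

```bash
python3 -c "
from bench import ctrl
print(ctrl.hand_in())"
```

```text
the job is handed in; nothing more can be done
None
```

The vial tray is home against the sampler's end stop, flat and centred in the lane facing its start; the empty tray stayed put, the arm is clear, and the job is handed in (no verdict was returned).

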